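# Set the bearing cap of a drill spindle head

### The job

First turn the bar-shaped spindle-lock knob on the spindle head clockwise until it clicks past its detent into the locked position. Then screw the large knurled end cap clockwise all the way down until it bottoms out, back it off a quarter turn, and finish while still holding it there firmly in the gripper, not letting go, so that it can be pinned. Leave the knob locked and the loose parts lying around the spindle head where they are.

Things in the scene. Friction and masses are not known exactly. Their poses are not given: they have to be found in the camera images.
- head: fixed spindle head: dark plate 120 (its x) x 250 (y) x 14 mm; origin: centre of the plate's underside, z up; place and yaw (about +-1 rad) vary. At x 0, y +60 mm a round grey housing: 104 mm across at the foot, 80 mm up to 58 mm above the bench, neck 44 mm across up to 85 mm, knurled cap on top. At x 0, y -75 mm a grey block 62 x 62 mm, top 40 mm above the bench, carries the knob
- cap: large knurled steel end cap, round, upright, 52 mm across, 34 mm high plus a 4 mm dark boss on top; already started on its thread, vertical axis. Origin: centre of its underside, 86 mm above the bench when bottomed; it rises 4 mm a turn as it is unscrewed (anticlockwise from above) and sinks as it is screwed on (clockwise)
- cap_grip (a point): point on the cap's axis, half way up its knurled side (17 mm above its underside), about 104 mm above the bench; fingers from above may close on the side at any yaw and have free room down to 65 mm above the bench
- cap_turn (a joint): angle in rad by which the cap is unscrewed: 0 = bottomed on its hard stop, grows anticlockwise seen from above; it starts between 1.9 and 3.1 (several grasps are needed). It runs with about 0.08 N m of friction, stays where it is left, and stops dead at 0
- knob: black spindle-lock knob: disc 48 mm across and 9 mm high, on it a bar grip 46 mm long (knob's own x), 14 mm wide (y), 30 mm high, with a small steel dot at the +x end. Origin on its vertical axis at its underside, 41 mm above the bench; the bar spans 50 to 80 mm above the bench
- knob_grip (a point): point on the knob's axis inside the bar, 71 mm above the bench: place to grip the bar across its 14 mm width from above; axes as the knob's
- knob_turn (a joint): knob angle in rad, grows clockwise seen from above: 0 = unlocked (end stop), bar along the head's x; 1.4 = locked (end stop). An over-centre spring makes the detent: it resists with about 0.15 N m from the start, fading to nothing at the hump at 0.7 and springing back if let go before it; past it the spring snaps the knob on to 1.4 and keeps it there
- spacer: bystander: plain steel spacer ring, 56 mm across, 36 mm hole, 14 mm high, lying flat beyond or beside the plate; origin at the centre of its underside
- small_cap: bystander: small smooth steel cap, 34 mm across, 26 mm high, a spare, lying near the plate; not the cap to turn; origin at the centre of its underside
- wrench: bystander: steel open-ended wrench 150 mm long lying flat on the robot's side of the plate; its origin lies on the underside, near mid-length

How it is judged (in metres and radians):
On the way, in this order (a step that is already met when the one before it is completed fails the run):
1. the lock knob has clicked past its detent into the locked position (beyond 1.2 rad) (value of joint knob_turn above 1.2 rad), for 0.2 s.
2. the knurled cap is bottomed (within 0.08 rad of its stop) (value of joint cap_turn below 0.08 rad), for 0.1 s.
At the end, for the whole second after the job is handed in: The knob is locked (beyond 1.2 rad), the cap stands a quarter turn (90 degrees, within 15) off its stop, still (under 0.1 rad/s), and the fingers are holding it with more than 5 N when the program ends and through the second after (value of joint knob_turn above 1.2 rad and value of joint cap_turn between 1.31 and 1.83 rad and angular speed of cap below 0.1 rad/s and contact force between the fingers and cap above 5 N); the arm keeps its last pose, push and grip.
It fails at once if the spacer ring, the small cap or the wrench lying by the head is moved by more than 3 cm (distance of any of spacer, small_cap, wrench from where it was at the start of the episode above 0.03 m).
It also fails if it takes over 61 s, if anything falls off the work surface, if the arm or the gripper's body presses on something with over 40 N, if the wrist force passes 120 N, or if a joint passes its speed limit or range.

### The arm

A 7-joint arm with a two-finger parallel gripper is mounted at the origin on the work surface. World frame = base frame: x ahead of the robot, y to its left, z up, the work surface at z = 0. Lengths are in mm, angles in rad, forces in N, time in s.
With the tool pointing down it reaches from about 400 to 875 mm from the base axis. Payload 4.4 kg.
Tool frame: the origin (TCP) lies midway between the tips of the shut fingers; the grasp point (between the pads) lies 19 mm behind it; x points along the fingers, z is the direction in which the jaws open and shut, and the axes are right-handed (so a half turn about x gives the same grasp; the last joint's range is limited). The gripper opens to 85 mm and grips with 20 to 120 N. Pads are 22 mm wide; open, the fingers measure 114 mm over their backs; the gripper's body (76 mm by 85 mm) begins 54 mm behind the grasp point. The pads swing forward as they close: fully open they stand 13 mm farther back than shut.
Start: joints at [1.153, 0.628, 0.038, 1.517, -0.027, 0.996, -0.02], TCP at [224.01, -610.194, 231.313] pointing down, gripper open.
Joint ranges: [-3.06, 3.06], [-0.37, 2.12], [-1.25, 1.32], [0.18, 2.47], [-1.1, 4.24], [0.23, 1.98], [-2.94, 2.94]. Speed limits (rad/s): [2.57, 2.57, 3.14, 3.14, 3.14, 3.14, 3.14].

### API

Orientations are given as [roll, pitch, yaw] about the fixed x, y, z axes, in that order (R = Rz(yaw) Ry(pitch) Rx(roll)).
In Python, from cell import ctrl gives the robot as it stands. The module is installed in compiled form; this text tells all that it offers.
- The arm moves only by the tool servo_tool, never from a script. Its argument "rows" is a list of rows, each an object of numbers: "dx", "dy", "dz": the shift along the tool's x, y, z in units of 750 mm (1.0 is 750 mm); "wx", "wy", "wz": the turn, a rotation vector about the tool's x, y, z in units of 6 degrees (1.0 is 6 degrees); "fingers": the closure, from 0 (fully open) to 1 (shut). In form: [{"dx": .., "dy": .., "dz": .., "wx": .., "wy": .., "wz": .., "fingers": ..}, ...]. A call has 1 to 5 rows; each row shifts and turns the commanded pose from where the row before left it, along the tool's axes as they then stand; what a row does not reach is not made up. A row lasts 1/8 s, in which the tool goes at most 62.5 mm and 10.7 degrees, less where a joint would pass 70% of its speed; a pose out of reach is approached as far as the arm can. A call with a number of a shift or a turn outside -1 to 1 is refused whole. A call with a gripper value outside its range is refused whole. The fingers move at their own pace and stop on an object; the grip force is fixed at half the most. Time passes only in rows, so rows that do not move let the fingers close. It gives the time, the measured TCP pose, the force and the opening at its end, in the units of the state.
- ctrl.read_state(): the state, without advancing time (a new reading comes with each control period).
- ctrl.get_image(name): name is "scene" or "side" or "wrist"; returns the picture (420x560x3 uint8, red, green, blue); there is no depth.
- ctrl.camera_info(name): a dict with "fovy" (degrees; the focal length in pixels is half the picture's height over the tangent of half this angle, whatever the lens; pixels are square), "cx", "cy" (the principal point, pixels), "R" (3x3) and "t" (3): a world point X has camera coordinates R X + t. Camera axes: x right, y down, z forward; pixel columns grow to the right and rows downward; lengths in mm; the calibration is good to about 2 mm. A picture is of the moment at which its call begins: read the wrist's pose just before it. camera_info takes no time and is no camera call; for the wrist camera it gives the pose at the moment of the call.
- ctrl.finish_job(): hands the job in, once; it reports no verdict.
Trained networks look in the newest picture that a camera, given by its name, has taken for a name from the list of things; names that differ only in an ending like _2 or _b are one class to them, and where a whole thing is asked for, a point or a joint stands for the part that bears it (a point fixed in the world has none). Each returns a list of dicts, best first, with "conf" (0 to 1); they miss things now and then, are a little off and sometimes report something else, mostly with a low value. They report only what shows in the picture. A call takes as long as a camera call.
- ctrl.search_frame(label, camera): "extent" ([centre column, centre row, width, height] in pixels, round what is visible of it).
- ctrl.silhouettes(label, camera): "region" (420x560 bool, what is visible of it) and "extent" ([centre column, centre row, width, height] in pixels, round what is visible of it).
- ctrl.mark_of(label, camera): "point" ([column, row] in pixels: a listed point, or the origin of a listed thing).
The state is a dict: "clock": time; "qpos": joint angles; "qd": joint speeds; "tau": joint torques, N m; "eef_pos": TCP position; "tool_rot": TCP orientation; "force": force on the tool from outside, world axes, zero at the start; "torque": the same for the moment, N m; "width": finger opening in mm.
Only numpy, scipy, OpenCV 4.12 (cv2) and the standard library are available. Lean on these libraries where they do the work, as an engineer would, in place of code of your own. Each camera call takes 0.05 s, during which the arm holds its last target.

## Working session

There is one attempt and no reset: what is moved stays moved. The work goes in short steps, Python scripts to look and compute and a tool call to move; the robot and the scene stay as the last step left them, time stands still between calls to the robot, and variables do not carry over. Pictures are saved under pics/ and viewed, and the job is handed in when it is done.

Besides the shell and the picture viewer there is one more tool, called after "Emit:" by a JSON object that holds its "fn" and its "kwargs", one argument or row to a line. servo_tool: Moves the arm, as the interface text tells. Its arguments: {"type":"object","properties":{"rows":{"type":"array"}},"required":["rows"]}

```bash
mkdir -p pics
cat > h.py <<'E'
import numpy as np, cv2
from cell import ctrl
def shot(cam,name):
    im=ctrl.get_image(cam); cv2.imwrite('pics/'+name,cv2.cvtColor(im,cv2.COLOR_RGB2BGR)); return im
def ray(info,p):
    f=210/np.tan(np.radians(info['fovy'])/2)
    R=np.array(info['R']);t=np.array(info['t'])
    d=R.T@np.array([(p[0]-info['cx'])/f,(p[1]-info['cy'])/f,1.])
    return -R.T@t,d/np.linalg.norm(d)
def tri(rays):
    A=np.zeros((3,3));b=np.zeros(3)
    for o,d in rays:
        P=np.eye(3)-np.outer(d,d);A+=P;b+=P@o
    x=np.linalg.solve(A,b)
    return x,[np.linalg.norm((np.eye(3)-np.outer(d,d))@(x-o)) for o,d in rays]
def proj(info,X):
    f=210/np.tan(np.radians(info['fovy'])/2)
    c=np.array(info['R'])@np.array(X)+np.array(info['t'])
    return np.array([info['cx']+f*c[0]/c[2],info['cy']+f*c[1]/c[2]])
def atz(r,z):
    o,d=r; return o+d*(z-o[2])/d[2]
E
python3 - <<'E'
from h import *
s=ctrl.read_state()
for k in s: print(k,np.round(s[k],3))
for c in('scene','side','wrist'):
    shot(c,c+'0.png'); i=ctrl.camera_info(c); 
    print(c,i['fovy'],i['cx'],i['cy'],np.round(i['R'],3).tolist(),np.round(i['t'],1))
    for l in ('cap_grip','knob_grip','cap','knob','head'):
        print(l,[(np.round(m['point'],1).tolist(),round(m['conf'],2)) for m in ctrl.mark_of(l,c)][:3])
E
```

```text
clock 0.0
qpos [ 1.153  0.629  0.038  1.518 -0.027  0.996 -0.02 ]
qd [ 0.    -0.    -0.001  0.    -0.     0.001  0.002]
tau [-1.0000e-03 -5.6341e+01  1.2260e+00 -1.9344e+01  1.1000e-02  1.1000e-02
  0.0000e+00]
eef_pos [ 223.822 -609.589  230.402]
tool_rot [-3.14   1.569  1.925]
force [ 0.294  0.067 -0.339]
torque [0.015 0.015 0.055]
width 84.982
scene 42.9415336698283 282.2903153794012 213.11764260405403 [[0.246, 0.969, 0.019], [0.602, -0.137, -0.787], [-0.76, 0.205, -0.617]] [-161.8 -276.4 1316.9]
cap_grip [([323.3, 189.6], 0.73), ([241.0, 265.0], 0.56)]
knob_grip [([239.6, 199.1], 0.79), ([239.5, 209.4], 0.43)]
cap [([326.0, 202.1], 0.82)]
knob [([242.1, 209.3], 0.74)]
head [([286.8, 235.8], 0.79)]
side 42.20821624709358 275.2081350956389 209.049371301394 [[-0.97, -0.242, -0.016], [-0.182, 0.77, -0.612], [0.16, -0.591, -0.791]] [586.1 142.5 852.3]
cap_grip [([289.0, 236.8], 0.69)]
knob_grip [([344.4, 199.4], 0.87)]
cap [([286.0, 244.8], 0.66), ([346.3, 198.3], 0.22)]
knob [([342.4, 213.8], 0.6)]
head [([313.1, 252.8], 0.79)]
wrist 64.8838920365682 283.5372734149416 215.85379038368225 [[0.344, -0.939, 0.0], [-0.9, -0.33, 0.285], [-0.268, -0.099, -0.958]] [-649.9  -36.1  378.3]
cap_grip []
knob_grip []
cap []
knob []
head []
```

View pics/scene0.png

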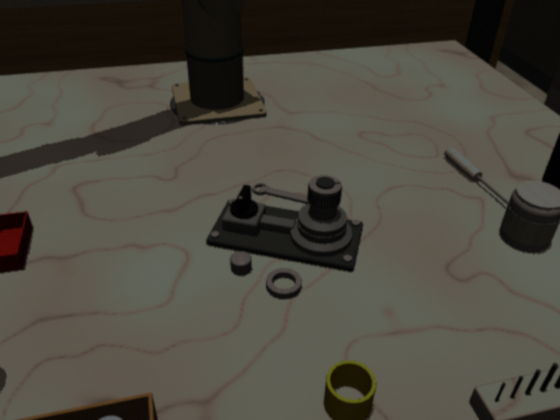

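View pics/side0.png

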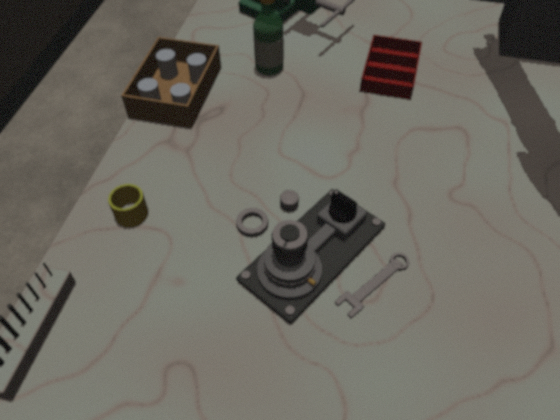

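Run:
```python
from h import *
a=ctrl.camera_info('scene');b=ctrl.camera_info('side')
D=dict(cap_grip=([323.3,189.6],[289,236.8]),knob_grip=([239.6,199.1],[344.4,199.4]),cap=([326,202.1],[286,244.8]),knob=([242.1,209.3],[342.4,213.8]),head=([286.8,235.8],[313.1,252.8]))
for k,(p,q) in D.items():
    x,e=tri([ray(a,p),ray(b,q)]);print(k,x.round(1),np.round(e,1))
from scipy.spatial.transform import Rotation as R
s=ctrl.read_state();print(R.from_euler('xyz',s['tool_rot']).as_matrix().round(3))
```

```text
cap_grip [560.   88.6 109.6] [1. 1.]
knob_grip [495.1 -35.2  65. ] [1.9 1.9]
cap [565.   91.6  89.2] [2.5 2.5]
knob [493.  -28.8  38.3] [1.2 1.2]
head [5.307e+02 3.830e+01 1.000e-01] [2.4 2.4]
[[ 0.     0.939  0.345]
 [ 0.     0.345 -0.939]
 [-1.     0.    -0.   ]]
```

Emit:
{"fn": "servo_tool", "kwargs": {
  "rows": [
    {"dy": 0.05,"dz": -0.05},
    {"dy": 0.055,"dz": -0.055},
    {"dy": 0.055,"dz": -0.055},
    {"dy": 0.055,"dz": -0.055},
    {"dy": 0.055,"dz": -0.055}
  ]
}}

```text
schema error: expected keys dx, dy, dz, wx, wy, wz, fingers
```

Emit:
{"fn": "servo_tool", "kwargs": {
  "rows": [
    {"dy": 0.055,"dz": -0.055},
    {"dy": 0.055,"dz": -0.055},
    {"dy": 0.055,"dz": -0.055},
    {"dy": 0.055,"dz": -0.055,"wx": -1},
    {"wx": -1}
  ]
}}

```text
schema error: expected keys dx, dy, dz, wx, wy, wz, fingers
```

Emit:
{"fn": "servo_tool", "kwargs": {
  "rows": [
    {"wx": -1},
    {"wx": -1},
    {"wx": -1},
    {"wx": -1},
    {"wx": -1}
  ]
}}

```text
schema error: expected keys dx, dy, dz, wx, wy, wz, fingers
```

Run:
```python
from h import *
s=ctrl.read_state()
for k in ('clock','qpos','eef_pos','tool_rot'): print(k,np.round(s[k],3))
c='wrist';i=ctrl.camera_info(c);shot(c,c+'1.png')
print(np.round(i['R'],3).tolist(),np.round(-np.array(i['R']).T@i['t'],1))
for n,X in dict(k=[495,-33,68],c=[561,89,107]).items(): print(n,proj(i,X))
for l in ('cap_grip','knob_grip'):
        print(l,[(np.round(m['point'],1).tolist(),round(m['conf'],2)) for m in ctrl.mark_of(l,c)][:3])
```

```text
clock 0.9
qpos [ 1.153  0.628  0.039  1.517 -0.027  0.996 -0.02 ]
eef_pos [ 224.024 -610.183  231.317]
tool_rot [1.661 1.571 0.442]
[[0.344, -0.939, 0.0], [-0.9, -0.33, 0.285], [-0.268, -0.099, -0.958]] [ 292.5 -584.8  373.2]
k [-522.78096788 -595.18508821]
c [-1246.16706791 -1311.81805096]
cap_grip []
knob_grip []
```

View pics/wrist1.png

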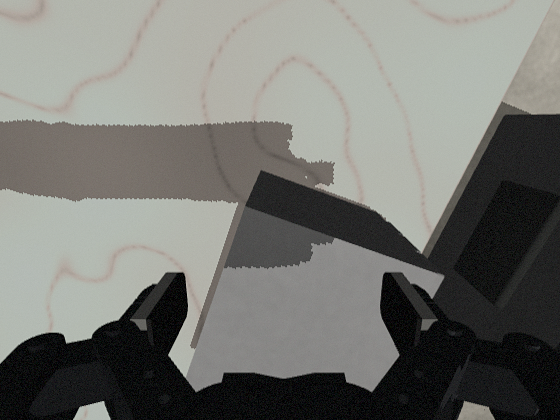

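The picture shows only bench, a box edge and the fingers (nothing moved: all seven keys are required).

Emit:
{"fn": "servo_tool", "kwargs": {
  "rows": [
    {"dx": 0,"dy": 0.05,"dz": -0.05,"wx": 0,"wy": 0,"wz": 0,"fingers": 0},
    {"dx": 0,"dy": 0.055,"dz": -0.055,"wx": 0,"wy": 0,"wz": 0,"fingers": 0},
    {"dx": 0,"dy": 0.055,"dz": -0.055,"wx": 0,"wy": 0,"wz": 0,"fingers": 0},
    {"dx": 0,"dy": 0.055,"dz": -0.055,"wx": 0,"wy": 0,"wz": 0,"fingers": 0},
    {"dx": 0,"dy": 0.055,"dz": -0.055,"wx": 0,"wy": 0,"wz": 0,"fingers": 0}
  ]
}}

```text
clock: 1.68
eef_pos: [345.2, -348.7, 231.6]
tool_rot: [0.694, 1.57, -0.525]
force: [1.3, 0.2, 0.8]
width: 85.6
```

Emit:
{"fn": "servo_tool", "kwargs": {
  "rows": [
    {"dx": 0,"dy": 0.055,"dz": -0.055,"wx": 0,"wy": 0,"wz": 0,"fingers": 0},
    {"dx": 0,"dy": 0.055,"dz": -0.055,"wx": 0,"wy": 0,"wz": 0,"fingers": 0},
    {"dx": 0,"dy": 0.055,"dz": -0.055,"wx": 0,"wy": 0,"wz": 0,"fingers": 0},
    {"dx": 0,"dy": 0.055,"dz": -0.055,"wx": -1,"wy": 0,"wz": 0,"fingers": 0},
    {"dx": 0,"dy": 0,"dz": 0,"wx": -1,"wy": 0,"wz": 0,"fingers": 0}
  ]
}}

```text
clock: 2.3
eef_pos: [444.8, -133.2, 231.7]
tool_rot: [1.749, 1.568, 0.752]
force: [0.1, -0.6, -1.5]
width: 85.3
```

Run:
```python
from h import *
s=ctrl.read_state()
for k in ('clock','qpos','eef_pos','tool_rot'): print(k,np.round(s[k],3))
c='wrist';i=ctrl.camera_info(c)
print(np.round(i['R'],3).tolist(),np.round(-np.array(i['R']).T@i['t'],1))
for n,X in dict(k=[495,-33,68],c=[561,89,107]).items(): print(n,proj(i,X))
```

```text
clock 2.3
qpos [ 0.288  0.366 -0.074  2.015  0.035  0.761 -0.803]
eef_pos [ 444.788 -133.215  231.669]
tool_rot [1.749 1.568 0.752]
[[0.543, -0.84, 0.0], [-0.805, -0.521, 0.283], [-0.238, -0.154, -0.959]] [505.8 -93.6 373.7]
k [218.00591013  89.74364044]
c [  93.53027693 -115.11414865]
```

Emit:
{"fn": "servo_tool", "kwargs": {
  "rows": [
    {"dx": 0,"dy": 0.055,"dz": -0.033,"wx": -1,"wy": 0,"wz": 0,"fingers": 0},
    {"dx": 0,"dy": 0.055,"dz": -0.045,"wx": -1,"wy": 0,"wz": 0,"fingers": 0},
    {"dx": 0,"dy": 0,"dz": 0,"wx": -1,"wy": 0,"wz": 0,"fingers": 0},
    {"dx": 0,"dy": 0,"dz": 0,"wx": -1,"wy": 0,"wz": 0,"fingers": 0},
    {"dx": 0,"dy": 0,"dz": 0,"wx": -1,"wy": 0,"wz": 0,"fingers": 0}
  ]
}}

```text
clock: 2.92
eef_pos: [475.9, -43.5, 231.5]
tool_rot: [0.167, 1.57, -0.315]
force: [0.5, 0.4, -0.7]
width: 85.3
```

Emit:
{"fn": "servo_tool", "kwargs": {
  "rows": [
    {"dx": 0,"dy": 0,"dz": 0,"wx": -1,"wy": 0,"wz": 0,"fingers": 0},
    {"dx": 0,"dy": 0,"dz": 0,"wx": -1,"wy": 0,"wz": 0,"fingers": 0},
    {"dx": 0,"dy": 0,"dz": 0,"wx": -1,"wy": 0,"wz": 0,"fingers": 0},
    {"dx": 0,"dy": 0,"dz": 0,"wx": -1,"wy": 0,"wz": 0,"fingers": 0},
    {"dx": 0,"dy": 0,"dz": 0,"wx": -1,"wy": 0,"wz": 0,"fingers": 0}
  ]
}}

```text
clock: 3.55
eef_pos: [475.8, -43.7, 231.5]
tool_rot: [-0.314, 1.57, -0.273]
force: [-0.5, 0.1, -0.7]
width: 85.5
```

Emit:
{"fn": "servo_tool", "kwargs": {
  "rows": [
    {"dx": 0,"dy": 0,"dz": 0,"wx": -1,"wy": 0,"wz": 0,"fingers": 0},
    {"dx": 0,"dy": 0,"dz": 0,"wx": -1,"wy": 0,"wz": 0,"fingers": 0},
    {"dx": 0,"dy": 0,"dz": 0,"wx": -1,"wy": 0,"wz": 0,"fingers": 0},
    {"dx": 0,"dy": 0,"dz": 0,"wx": -1,"wy": 0,"wz": 0,"fingers": 0},
    {"dx": 0,"dy": 0,"dz": 0,"wx": 0,"wy": 0,"wz": 0,"fingers": 0}
  ]
}}

```text
clock: 4.18
eef_pos: [475.8, -43.8, 231.4]
tool_rot: [0.074, 1.57, 0.529]
force: [0.1, -1.3, -0.2]
width: 85.3
```

Run:
```python
from h import *
s=ctrl.read_state()
for k in ('clock','qpos','eef_pos','tool_rot'): print(k,np.round(s[k],3))
c='wrist';i=ctrl.camera_info(c);shot(c,c+'2.png')
import pickle;pickle.dump(i,open('w2.pkl','wb'))
print(np.round(i['R'],3).tolist(),np.round(-np.array(i['R']).T@i['t'],1))
for n,X in dict(k=[495,-33,68],c=[561,89,107]).items(): print(n,proj(i,X))
for l in ('cap_grip','knob_grip'):
        print(l,[(np.round(m['point'],1).tolist(),round(m['conf'],2)) for m in ctrl.mark_of(l,c)][:3])
```

```text
clock 4.175
qpos [ 0.378  0.416 -0.476  1.974  0.258  0.81   0.213]
eef_pos [475.799 -43.771 231.4  ]
tool_rot [0.074 1.57  0.529]
[[0.898, 0.439, 0.001], [0.42, -0.861, 0.287], [0.127, -0.257, -0.958]] [443.8  21.9 373.2]
k [306.2433901  196.04076064]
c [459.30541538 104.89577462]
cap_grip [([456.1, 103.8], 0.96)]
knob_grip []
```

View pics/wrist2.png

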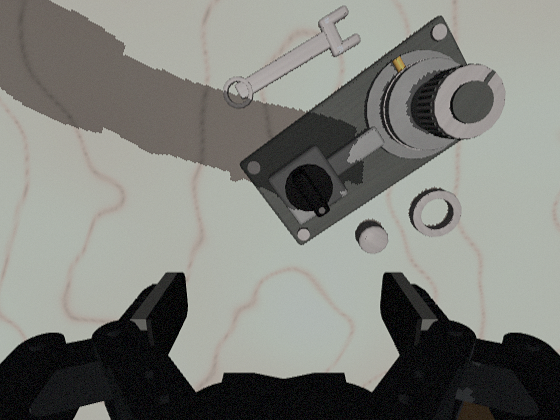

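Run:
```python
from h import *
import pickle
i=pickle.load(open('w2.pkl','rb'));a=ctrl.camera_info('scene');b=ctrl.camera_info('side')
g=lambda p,z:atz(ray(i,p),z)
c1=g([242,165],14);c2=g([304,244],14);c3=g([445,14],14)
print('corners',c1,c2,c3,np.linalg.norm(c1-c2),np.linalg.norm(c3-c1))
d=c2-c1;print('x dir',np.degrees(np.arctan2(d[1],d[0])));d=c3-c1;print('y dir',np.degrees(np.arctan2(d[1],d[0])))
ctr=(c2+c3)/2;print('head ctr',ctr)
w=np.array([1,0]);
print('knob top',g([310,190],80), 'capwrist',g([456,104],104))
p=g([322,212],80);q=g([299,170],80);d=p-q;print('bar',p,q,np.linalg.norm(d),np.degrees(np.arctan2(d[1],d[0])))
x,e=tri([ray(i,[456.1,103.8]),ray(a,[323.3,189.6]),ray(b,[289,236.8])]);print('cap_grip',x,e)
x,e=tri([ray(a,[239.6,199.1]),ray(b,[344.4,199.4]),ray(i,[309,190])]);print('knob',x,e)
print('small',g([372,229],26),'ring',g([436,211],14),'boss',g([475,100],127))
```

```text
corners [425.65065871 -42.57811814  14.        ] [527.88211046 -94.83960961  14.        ] [541.89661563 175.20420367  14.        ] 114.81521335466132 246.86486625942317
x dir -27.076461786428087
y dir 61.907979246483855
head ctr [534.88936305  40.18229703  14.        ]
knob top [493.48125356 -24.35750217  80.        ] capwrist [559.64576375  89.17923323 104.        ]
bar [512.96641702 -37.90200686  80.        ] [476.34388954 -12.53101217  80.        ] 44.552181654199266 -34.71306242320358
cap_grip [559.00329264  88.4971879  108.6594294 ] [np.float64(1.2801819216237773), np.float64(1.320988448120469), np.float64(1.3447183368582987)]
knob [495.05680229 -32.00889439  65.51080845] [np.float64(2.6249077663613027), np.float64(3.920907377548002), np.float64(4.888394304874721)]
small [584.83419997 -41.9059794   26.        ] ring [643.83631719   6.24387079  14.        ] boss [560.25029604  91.53977373 127.        ]
```

Run:
```python
import cv2
im=cv2.imread('pics/wrist2.png');cv2.imwrite('pics/w2c.png',cv2.resize(im[130:260,220:400],None,fx=4,fy=4,interpolation=cv2.INTER_CUBIC)*1)
```

```text
(no output)
```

View pics/w2c.png

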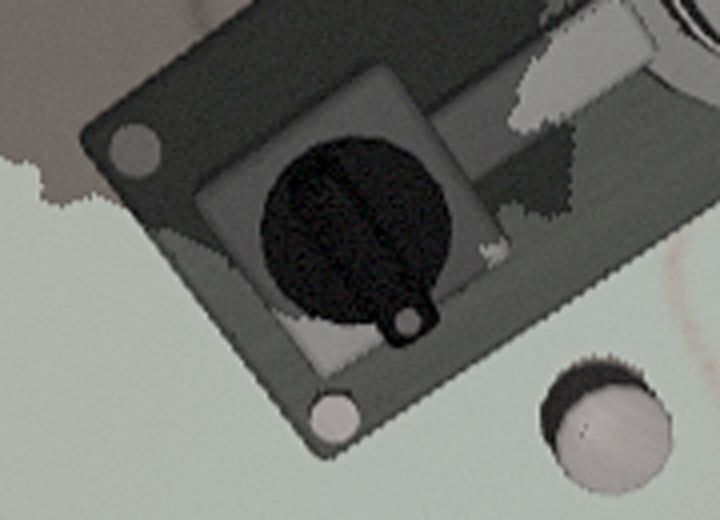

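Run:
```python
from h import *
import pickle
i=pickle.load(open('w2.pkl','rb'))
g=lambda p,z:atz(ray(i,p),z)
D=g([309,187.5],50);d=g([321.75,210.25],80);print(D,d,d-D,np.hypot(*(d-D)[:2]),np.degrees(np.arctan2(*(d-D)[1::-1])))
c=np.array([559.5,89.5]);print(np.degrees(np.arctan2(*(c-D[:2])[::-1])),np.hypot(*(c-D[:2])))
```

```text
[496.50222746 -27.27363181  50.        ] [511.97187335 -36.5198011   80.        ] [15.46964589 -9.24616928 30.        ] 18.02225264412489 -30.86665705363208
61.65374726234566 132.68308268989787
```

Emit:
{"fn": "servo_tool", "kwargs": {
  "rows": [
    {"dx": 0,"dy": 0,"dz": 0,"wx": -1,"wy": 0,"wz": 0,"fingers": 0},
    {"dx": 0,"dy": 0,"dz": 0,"wx": -1,"wy": 0,"wz": 0,"fingers": 0},
    {"dx": 0,"dy": 0,"dz": 0,"wx": -1,"wy": 0,"wz": 0,"fingers": 0},
    {"dx": 0,"dy": 0,"dz": 0,"wx": -1,"wy": 0,"wz": 0,"fingers": 0},
    {"dx": 0,"dy": 0,"dz": 0,"wx": -1,"wy": 0,"wz": 0,"fingers": 0}
  ]
}}

```text
clock: 4.95
eef_pos: [475.8, -43.6, 231.4]
tool_rot: [-1.871, 1.571, -0.889]
force: [0.1, -0.7, 0.1]
width: 85.7
```

Emit:
{"fn": "servo_tool", "kwargs": {
  "rows": [
    {"dx": 0,"dy": 0,"dz": 0,"wx": -0.9,"wy": 0,"wz": 0,"fingers": 0.3},
    {"dx": 0,"dy": -0.014,"dz": 0.031,"wx": 0,"wy": 0,"wz": 0,"fingers": 0.3},
    {"dx": 0.06,"dy": 0,"dz": 0,"wx": 0,"wy": 0,"wz": 0,"fingers": 0.3},
    {"dx": 0.06,"dy": 0,"dz": 0,"wx": 0,"wy": 0,"wz": 0,"fingers": 0.3},
    {"dx": 0,"dy": 0,"dz": 0,"wx": 0,"wy": 0,"wz": 0,"fingers": 0.3}
  ]
}}

```text
clock: 5.58
eef_pos: [493.6, -28.3, 139.1]
tool_rot: [2.083, 1.564, -3.126]
force: [0.4, -0.7, 0.6]
width: 59.7
```

Run:
```python
from h import *
s=ctrl.read_state()
for k in ('clock','qpos','eef_pos','tool_rot','width'): print(k,np.round(s[k],3))
c='wrist';i=ctrl.camera_info(c);shot(c,c+'3.png')
import pickle;pickle.dump(i,open('w3.pkl','wb'))
print(np.round(i['R'],3).tolist(),np.round(-np.array(i['R']).T@i['t'],1))
for n,X in dict(k=[496,-28.5,80],c=[559.5,89.5,104]).items(): print(n,proj(i,X))
print([(np.round(m['point'],1).tolist(),round(m['conf'],2)) for m in ctrl.mark_of('knob_grip',c)][:3])
```

```text
clock 5.575
qpos [ 0.367  0.601 -0.541  2.019  0.495  0.658  0.576]
eef_pos [493.641 -28.272 139.093]
tool_rot [ 2.083  1.564 -3.126]
width 59.71
[[0.477, 0.879, -0.003], [0.844, -0.457, 0.282], [0.246, -0.137, -0.959]] [430.6   6.7 281.3]
k [284.80430589 238.31342028]
c [517.11315254 252.23968863]
[([284.9, 231.3], 0.57)]
```

View pics/wrist3.png

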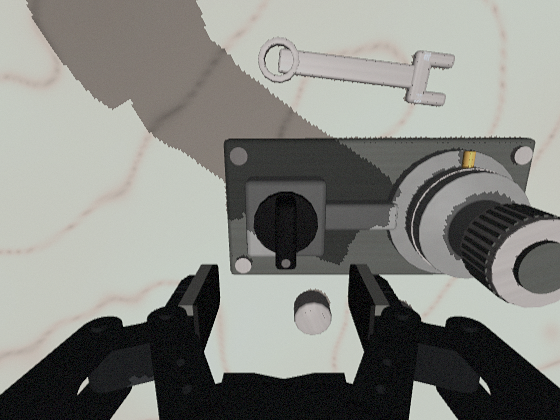

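Run:
```python
from h import *
import pickle
i=pickle.load(open('w3.pkl','rb'))
g=lambda p,z:atz(ray(i,p),z)
print(g([286,222],50),g([286,263],80))
s=ctrl.read_state();print(s['eef_pos'])
R=np.array(i['R']);
for p,z in (([286,222],50),([286,263],80)):
    d=g(p,z)-s['eef_pos'];zz=R[0];yy=np.cross([0,0,1],zz);print('z',d@zz,'y',d@yy)
```

```text
[494.97206601 -26.91558019  50.        ] [511.68437362 -36.08536608  80.        ]
[496.5890735  -27.86270732 142.13582889]
z 0.31774807403981264 y 1.872954387977477
z 0.14323003735505405 y -17.18944560249981
```

Emit:
{"fn": "servo_tool", "kwargs": {
  "rows": [
    {"dx": 0.05,"dy": 0.001,"dz": 0,"wx": 0,"wy": 0,"wz": 0,"fingers": 0.3},
    {"dx": 0.05,"dy": 0,"dz": 0,"wx": 0,"wy": 0,"wz": 0,"fingers": 0.3},
    {"dx": 0.016,"dy": 0,"dz": 0,"wx": 0,"wy": 0,"wz": 0,"fingers": 0.3},
    {"dx": 0,"dy": 0,"dz": 0,"wx": 0,"wy": 0,"wz": 0,"fingers": 0.5},
    {"dx": 0,"dy": 0,"dz": 0,"wx": 0,"wy": 0,"wz": 0,"fingers": 1}
  ]
}}

```text
clock: 6.3
eef_pos: [496.7, -27.8, 55.9]
tool_rot: [-1.073, 1.568, 0.001]
force: [-0.4, -0.3, 0.3]
width: 25.6
```

Emit:
{"fn": "servo_tool", "kwargs": {
  "rows": [
    {"dx": 0,"dy": 0,"dz": 0,"wx": 0,"wy": 0,"wz": 0,"fingers": 1},
    {"dx": 0,"dy": 0,"dz": 0,"wx": 0,"wy": 0,"wz": 0,"fingers": 1},
    {"dx": 0,"dy": 0,"dz": 0,"wx": 0,"wy": 0,"wz": 0,"fingers": 1},
    {"dx": 0,"dy": 0,"dz": 0,"wx": 0,"wy": 0,"wz": 0,"fingers": 1}
  ]
}}

```text
clock: 6.8
eef_pos: [496.3, -28.4, 55.9]
tool_rot: [-1.483, 1.568, -0.408]
force: [-2.0, -1.0, 6.3]
width: 12.7
```

Run:
```python
from h import *
s=ctrl.read_state()
for k in ('clock','qpos','eef_pos','tool_rot','width','force','torque'): print(k,np.round(s[k],3))
```

```text
clock 6.8
qpos [ 0.269  0.731 -0.403  2.073  0.637  0.458  0.451]
eef_pos [496.25  -28.374  55.911]
tool_rot [-1.483  1.568 -0.408]
width 12.692
force [-1.972 -1.035  6.269]
torque [-0.152  0.188  0.169]
```

Emit:
{"fn": "servo_tool", "kwargs": {
  "rows": [
    {"dx": 0,"dy": 0,"dz": 0,"wx": 0.7,"wy": 0,"wz": 0,"fingers": 1},
    {"dx": 0,"dy": 0,"dz": 0,"wx": 0.8,"wy": 0,"wz": 0,"fingers": 1},
    {"dx": 0,"dy": 0,"dz": 0,"wx": 0.8,"wy": 0,"wz": 0,"fingers": 1},
    {"dx": 0,"dy": 0,"dz": 0,"wx": 0.8,"wy": 0,"wz": 0,"fingers": 1},
    {"dx": 0,"dy": 0,"dz": 0,"wx": 0.8,"wy": 0,"wz": 0,"fingers": 1}
  ]
}}

```text
clock: 7.42
eef_pos: [496.4, -28.3, 55.9]
tool_rot: [-0.932, 1.568, -0.269]
force: [-1.3, -1.2, 6.0]
width: 12.6
```

Emit:
{"fn": "servo_tool", "kwargs": {
  "rows": [
    {"dx": 0,"dy": 0,"dz": 0,"wx": 0.8,"wy": 0,"wz": 0,"fingers": 1},
    {"dx": 0,"dy": 0,"dz": 0,"wx": 0.8,"wy": 0,"wz": 0,"fingers": 1},
    {"dx": 0,"dy": 0,"dz": 0,"wx": 0.8,"wy": 0,"wz": 0,"fingers": 1},
    {"dx": 0,"dy": 0,"dz": 0,"wx": 0.8,"wy": 0,"wz": 0,"fingers": 1},
    {"dx": 0,"dy": 0,"dz": 0,"wx": 0.8,"wy": 0,"wz": 0,"fingers": 1}
  ]
}}

```text
clock: 8.05
eef_pos: [496.4, -28.2, 55.9]
tool_rot: [-0.361, 1.568, -0.117]
force: [-0.1, -1.2, 5.9]
width: 13.4
```

Emit:
{"fn": "servo_tool", "kwargs": {
  "rows": [
    {"dx": 0,"dy": 0,"dz": 0,"wx": 0.8,"wy": 0,"wz": 0,"fingers": 1},
    {"dx": 0,"dy": 0,"dz": 0,"wx": 0.8,"wy": 0,"wz": 0,"fingers": 1},
    {"dx": 0,"dy": 0,"dz": 0,"wx": 0.8,"wy": 0,"wz": 0,"fingers": 1},
    {"dx": 0,"dy": 0,"dz": 0,"wx": 0.8,"wy": 0,"wz": 0,"fingers": 1},
    {"dx": 0,"dy": 0,"dz": 0,"wx": 0.8,"wy": 0,"wz": 0,"fingers": 1}
  ]
}}

```text
clock: 8.68
eef_pos: [496.6, -28.2, 55.9]
tool_rot: [0.175, 1.568, -0.001]
force: [-1.1, -1.4, 5.9]
width: 12.4
```

Run:
```python
from h import *
s=ctrl.read_state()
for k in ('clock','qpos','eef_pos','tool_rot','width','force','torque'): print(k,np.round(s[k],3))
R=np.array(ctrl.camera_info('wrist')['R'])[0];print(np.degrees(np.arctan2(R[1],R[0])))
```

```text
clock 8.675
qpos [ 0.066  0.702 -0.098  2.078  0.177  0.367 -0.35 ]
eef_pos [496.575 -28.225  55.905]
tool_rot [ 1.750e-01  1.568e+00 -1.000e-03]
width 12.369
force [-1.129 -1.381  5.932]
torque [-0.304  0.116 -0.129]
-10.097470804346926
```

Emit:
{"fn": "servo_tool", "kwargs": {
  "rows": [
    {"dx": 0,"dy": 0,"dz": 0,"wx": 0.8,"wy": 0,"wz": 0,"fingers": 1},
    {"dx": 0,"dy": 0,"dz": 0,"wx": 0.6,"wy": 0,"wz": 0,"fingers": 1},
    {"dx": 0,"dy": 0,"dz": 0,"wx": 0,"wy": 0,"wz": 0,"fingers": 1},
    {"dx": 0,"dy": 0,"dz": 0,"wx": 0,"wy": 0,"wz": 0,"fingers": 1}
  ]
}}

```text
clock: 9.18
eef_pos: [496.6, -28.2, 55.9]
tool_rot: [0.326, 1.568, 0.006]
force: [0.1, -1.1, 7.5]
width: 13.0
```

Run:
```python
from h import *
s=ctrl.read_state()
for k in ('clock','qpos','eef_pos','tool_rot','width','force','torque'): print(k,np.round(s[k],3))
R=np.array(ctrl.camera_info('wrist')['R'])[0];print(np.degrees(np.arctan2(R[1],R[0])))
```

```text
clock 9.175
qpos [ 0.044  0.701 -0.065  2.078  0.119  0.362 -0.437]
eef_pos [496.621 -28.234  55.901]
tool_rot [0.326 1.568 0.006]
width 12.983
force [ 0.099 -1.067  7.548]
torque [-0.258  0.169 -0.171]
-18.350156133376217
```

Emit:
{"fn": "servo_tool", "kwargs": {
  "rows": [
    {"dx": 0,"dy": 0,"dz": 0,"wx": 0,"wy": 0,"wz": 0,"fingers": 0.4},
    {"dx": 0,"dy": 0,"dz": 0,"wx": 0,"wy": 0,"wz": 0,"fingers": 0.3},
    {"dx": -0.03,"dy": 0,"dz": 0,"wx": 0,"wy": 0,"wz": 0,"fingers": 0.2},
    {"dx": -0.07,"dy": 0,"dz": 0,"wx": -1,"wy": 0,"wz": 0,"fingers": 0},
    {"dx": -0.08,"dy": 0,"dz": 0,"wx": -1,"wy": 0,"wz": 0,"fingers": 0}
  ]
}}

```text
clock: 9.8
eef_pos: [494.6, -27.7, 190.2]
tool_rot: [-3.028, 1.569, -3.133]
force: [1.2, 0.7, -0.1]
width: 85.2
```

Emit:
{"fn": "servo_tool", "kwargs": {
  "rows": [
    {"dx": -0.03,"dy": 0,"dz": 0,"wx": -1,"wy": 0,"wz": 0,"fingers": 0},
    {"dx": 0,"dy": 0,"dz": 0,"wx": -1,"wy": 0,"wz": 0,"fingers": 0},
    {"dx": 0,"dy": 0,"dz": 0,"wx": -1,"wy": 0,"wz": 0,"fingers": 0},
    {"dx": 0,"dy": 0,"dz": 0,"wx": -1,"wy": 0,"wz": 0,"fingers": 0},
    {"dx": 0,"dy": 0,"dz": 0,"wx": 0,"wy": 0,"wz": 0,"fingers": 0}
  ]
}}

```text
clock: 10.42
eef_pos: [495.2, -27.8, 211.8]
tool_rot: [1.73, 1.57, 2.039]
force: [0.1, -0.2, -0.1]
width: 85.2
```

Run:
```python
from h import *
s=ctrl.read_state()
for k in ('clock','qpos','eef_pos','tool_rot','width','force','torque'): print(k,np.round(s[k],3))
c='wrist';i=ctrl.camera_info(c);shot(c,c+'4.png')
import pickle;pickle.dump(i,open('w4.pkl','wb'))
R=np.array(i['R'])[0];print(np.degrees(np.arctan2(R[1],R[0])))
print([(np.round(m['point'],1).tolist(),round(m['conf'],2)) for m in ctrl.mark_of('cap_grip',c)][:3])
print([(np.round(m['point'],1).tolist(),round(m['conf'],2)) for m in ctrl.mark_of('cap',c)][:3])
```

```text
clock 10.425
qpos [ 0.223  0.451 -0.314  1.955  0.195  0.765  0.106]
eef_pos [495.172 -27.766 211.81 ]
tool_rot [1.73  1.57  2.039]
width 85.22
force [ 0.147 -0.206 -0.111]
torque [-0.022 -0.037 -0.008]
17.67178197370426
[([421.2, 88.5], 0.66)]
[([412.7, 88.2], 0.98), ([286.5, 204.5], 0.39)]
```

View pics/wrist4.png

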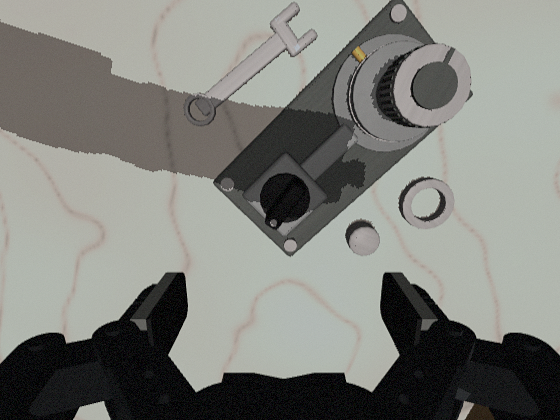

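Run:
```python
import cv2
im=cv2.imread('pics/wrist4.png');cv2.imwrite('pics/w4c.png',cv2.resize(im[30:160,330:490],None,fx=4,fy=4,interpolation=cv2.INTER_CUBIC))
im=cv2.imread('pics/wrist2.png');cv2.imwrite('pics/w2d.png',cv2.resize(im[40:160,370:530],None,fx=4,fy=4,interpolation=cv2.INTER_CUBIC))
```

```text
(no output)
```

View pics/w4c.png

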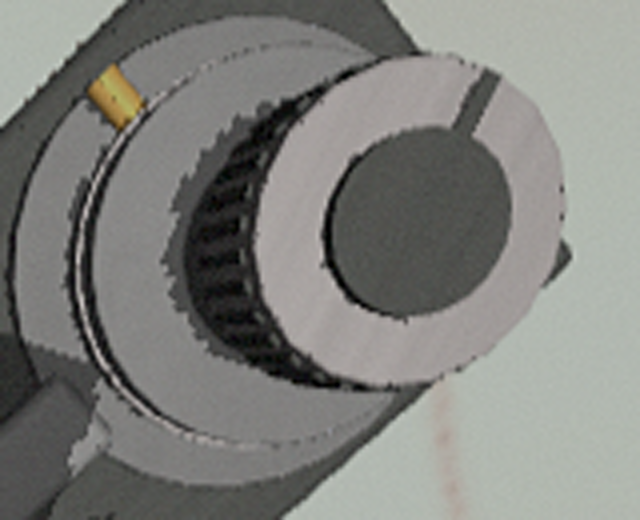

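View pics/w2d.png

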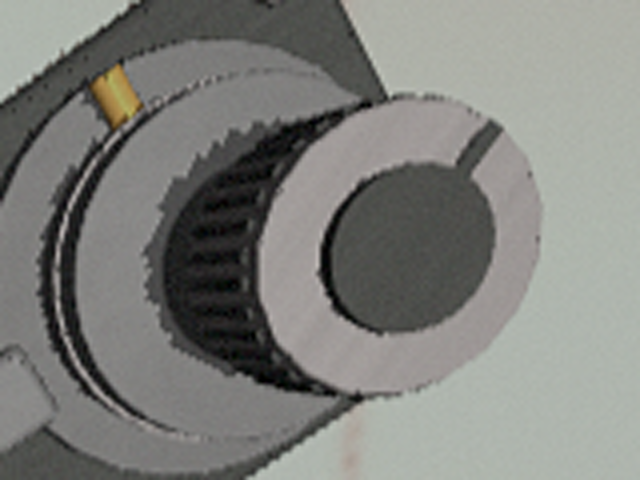

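Run:
```python
from h import *
import pickle
i=pickle.load(open('w2.pkl','rb'));j=pickle.load(open('w4.pkl','rb'))
x,e=tri([ray(i,[470,101.5]),ray(j,[432.5,85.3])]);print('rim tri',x,e)
A=atz(ray(i,[470,101.5]),121.5);B=atz(ray(j,[432.5,85.3]),121.5);print(A,B)
c=(A+B)/2
l=atz(ray(j,[330+480/4,30+103/4]),121.5)-B;print('line',np.degrees(np.arctan2(l[1],l[0])))
m=atz(ray(j,[330+116/4,30+97/4]),55)-B;print('gold',np.degrees(np.arctan2(m[1],m[0])),m)
```

```text
rim tri [560.71985914  90.91377264 120.46122941] [np.float64(0.04615499140677644), np.float64(0.04615499140678163)]
[560.21130348  90.6667646  121.5       ] [560.35741415  90.65862701 121.5       ]
line 80.85577138684538
gold 157.9085223185252 [-42.86382971  17.39776989 -66.5       ]
```

Emit:
{"fn": "servo_tool", "kwargs": {
  "rows": [
    {"dx": 0,"dy": 0.041,"dz": 0.044,"wx": 0,"wy": 0,"wz": 0,"fingers": 0},
    {"dx": 0,"dy": 0.041,"dz": 0.044,"wx": 0,"wy": 0,"wz": 0,"fingers": 0},
    {"dx": 0,"dy": 0.042,"dz": 0.043,"wx": 0,"wy": 0,"wz": 0,"fingers": 0},
    {"dx": 0,"dy": 0,"dz": 0,"wx": -1,"wy": 0,"wz": 0,"fingers": 0},
    {"dx": 0,"dy": 0,"dz": 0,"wx": -1,"wy": 0,"wz": 0,"fingers": 0}
  ]
}}

```text
clock: 11.2
eef_pos: [560.5, 91.7, 211.5]
tool_rot: [2.809, 1.57, -2.95]
force: [-0.2, -0.9, 0.4]
width: 85.3
```

Emit:
{"fn": "servo_tool", "kwargs": {
  "rows": [
    {"dx": 0,"dy": 0,"dz": 0,"wx": -1,"wy": 0,"wz": 0,"fingers": 0},
    {"dx": 0,"dy": 0,"dz": 0,"wx": -1,"wy": 0,"wz": 0,"fingers": 0},
    {"dx": 0,"dy": 0,"dz": 0,"wx": -1,"wy": 0,"wz": 0,"fingers": 0},
    {"dx": 0,"dy": 0,"dz": 0,"wx": -1,"wy": 0,"wz": 0,"fingers": 0},
    {"dx": 0,"dy": 0,"dz": 0,"wx": -1,"wy": 0,"wz": 0,"fingers": 0}
  ]
}}

```text
clock: 11.82
eef_pos: [560.4, 90.7, 211.7]
tool_rot: [2.807, 1.57, -2.431]
force: [0.5, 0.1, 0.0]
width: 85.3
```

Emit:
{"fn": "servo_tool", "kwargs": {
  "rows": [
    {"dx": 0,"dy": 0,"dz": 0,"wx": -1,"wy": 0,"wz": 0,"fingers": 0},
    {"dx": 0,"dy": 0,"dz": 0,"wx": -1,"wy": 0,"wz": 0,"fingers": 0},
    {"dx": 0,"dy": 0,"dz": 0,"wx": -1,"wy": 0,"wz": 0,"fingers": 0},
    {"dx": 0,"dy": 0,"dz": 0,"wx": -1,"wy": 0,"wz": 0,"fingers": 0},
    {"dx": 0,"dy": 0,"dz": 0,"wx": -1,"wy": 0,"wz": 0,"fingers": 0}
  ]
}}

```text
clock: 12.45
eef_pos: [560.5, 90.7, 211.7]
tool_rot: [2.322, 1.57, -2.392]
force: [0.4, -0.5, -0.5]
width: 85.7
```

Emit:
{"fn": "servo_tool", "kwargs": {
  "rows": [
    {"dx": 0,"dy": 0,"dz": 0,"wx": -1,"wy": 0,"wz": 0,"fingers": 0},
    {"dx": 0,"dy": 0,"dz": 0,"wx": -1,"wy": 0,"wz": 0,"fingers": 0},
    {"dx": 0,"dy": 0,"dz": 0,"wx": -1,"wy": 0,"wz": 0,"fingers": 0},
    {"dx": 0,"dy": 0,"dz": 0,"wx": 0,"wy": 0,"wz": 0,"fingers": 0},
    {"dx": 0,"dy": 0,"dz": 0,"wx": 0,"wy": 0,"wz": 0,"fingers": 0}
  ]
}}

```text
clock: 13.08
eef_pos: [560.5, 90.6, 211.7]
tool_rot: [1.918, 1.571, -2.487]
force: [-0.7, 0.0, -1.4]
width: 85.3
```

Run:
```python
from h import *
s=ctrl.read_state()
for k in ('clock','qpos','eef_pos','tool_rot','width','force','torque'): print(k,np.round(s[k],3))
c='wrist';i=ctrl.camera_info(c);shot(c,c+'5.png')
import pickle;pickle.dump(i,open('w5.pkl','wb'))
R=np.array(i['R'])[0];print(np.degrees(np.arctan2(R[1],R[0])))
print(proj(i,[560.3,90.7,121.5]))
zz=R;yy=np.cross([0,0,1],zz);d=np.array([560.3,90.7,85])-s['eef_pos'];print('z',d@zz,'y',d@yy,np.round([zz,yy],3))
```

```text
clock 13.075
qpos [ 0.254  0.627 -0.738  1.76   0.505  0.954  1.189]
eef_pos [560.535  90.637 211.72 ]
tool_rot [ 1.918  1.571 -2.487]
width 85.294
force [-0.676  0.007 -1.383]
torque [-0.014  0.002 -0.059]
107.60167273300712
[283.59596486 219.70770155]
z 0.184907860332174 y 0.20540473357127126 [[-0.302  0.953 -0.   ]
 [-0.953 -0.302  0.   ]]
```

View pics/wrist5.png

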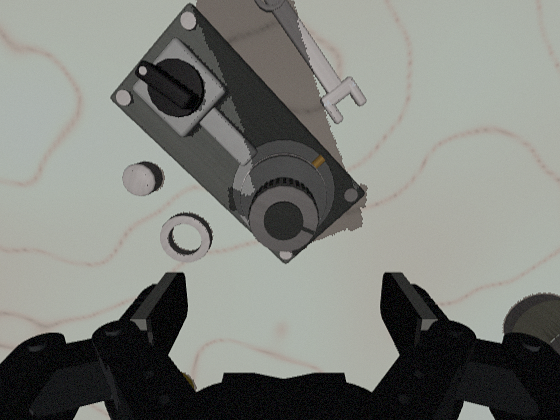

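The cap rim centres at about (284,220), as predicted; the knob bar stays locked at (172,88). Descending to grip.

Emit:
{"fn": "servo_tool", "kwargs": {
  "rows": [
    {"dx": 0.05,"dy": 0,"dz": 0,"wx": 0,"wy": 0,"wz": 0,"fingers": 0},
    {"dx": 0.05,"dy": 0,"dz": 0,"wx": 0,"wy": 0,"wz": 0,"fingers": 0},
    {"dx": 0.05,"dy": 0,"dz": 0,"wx": 0,"wy": 0,"wz": 0,"fingers": 0},
    {"dx": 0.022,"dy": 0,"dz": 0,"wx": 0,"wy": 0,"wz": 0,"fingers": 0},
    {"dx": 0,"dy": 0,"dz": 0,"wx": 0,"wy": 0,"wz": 0,"fingers": 0}
  ]
}}

```text
clock: 13.75
eef_pos: [560.2, 90.8, 82.3]
tool_rot: [1.504, 1.569, -2.899]
force: [0.2, 0.3, 1.0]
width: 85.4
```

Emit:
{"fn": "servo_tool", "kwargs": {
  "rows": [
    {"dx": 0,"dy": 0,"dz": 0,"wx": 0,"wy": 0,"wz": 0,"fingers": 0.5},
    {"dx": 0,"dy": 0,"dz": 0,"wx": 0,"wy": 0,"wz": 0,"fingers": 1},
    {"dx": 0,"dy": 0,"dz": 0,"wx": 0,"wy": 0,"wz": 0,"fingers": 1},
    {"dx": 0,"dy": 0,"dz": 0,"wx": 0,"wy": 0,"wz": 0,"fingers": 1}
  ]
}}

```text
clock: 14.25
eef_pos: [561.7, 90.7, 84.6]
tool_rot: [-1.952, 1.568, -0.071]
force: [-0.3, -0.1, 5.6]
width: 50.9
```

```bash
cat > st.py <<'E'
from h import *
s=ctrl.read_state()
for k in ('clock','qpos','eef_pos','width','force','torque'): print(k,np.round(s[k],3))
i=ctrl.camera_info('wrist')
R=np.array(i['R'])[0];print('zang',np.degrees(np.arctan2(R[1],R[0])))
E
python3 st.py
```

```text
clock 14.25
qpos [ 0.169  0.786 -0.607  1.862  0.673  0.707  1.049]
eef_pos [561.661  90.655  84.567]
width 50.916
force [-0.336 -0.125  5.613]
torque [-0.249  0.165  0.024]
zang 107.7103148461098
```

Emit:
{"fn": "servo_tool", "kwargs": {
  "rows": [
    {"dx": 0.0001,"dy": 0,"dz": 0,"wx": 1,"wy": 0,"wz": 0,"fingers": 1},
    {"dx": 0.0001,"dy": 0,"dz": 0,"wx": 1,"wy": 0,"wz": 0,"fingers": 1},
    {"dx": 0.0001,"dy": 0,"dz": 0,"wx": 1,"wy": 0,"wz": 0,"fingers": 1},
    {"dx": 0.0001,"dy": 0,"dz": 0,"wx": 1,"wy": 0,"wz": 0,"fingers": 1},
    {"dx": 0.0001,"dy": 0,"dz": 0,"wx": 1,"wy": 0,"wz": 0,"fingers": 1}
  ]
}}

```text
clock: 14.88
eef_pos: [561.7, 90.0, 84.2]
tool_rot: [-1.709, 1.568, -0.355]
force: [-0.3, -1.9, 6.2]
width: 50.6
```

Emit:
{"fn": "servo_tool", "kwargs": {
  "rows": [
    {"dx": 0.0001,"dy": 0,"dz": 0,"wx": 1,"wy": 0,"wz": 0,"fingers": 1},
    {"dx": 0.0001,"dy": 0,"dz": 0,"wx": 1,"wy": 0,"wz": 0,"fingers": 1},
    {"dx": 0.0001,"dy": 0,"dz": 0,"wx": 1,"wy": 0,"wz": 0,"fingers": 1},
    {"dx": 0.0001,"dy": 0,"dz": 0,"wx": 1,"wy": 0,"wz": 0,"fingers": 1},
    {"dx": 0.0001,"dy": 0,"dz": 0,"wx": 1,"wy": 0,"wz": 0,"fingers": 1}
  ]
}}

```text
clock: 15.5
eef_pos: [561.3, 89.5, 83.9]
tool_rot: [-1.523, 1.568, -0.694]
force: [-1.1, -2.1, 6.7]
width: 50.8
```

Emit:
{"fn": "servo_tool", "kwargs": {
  "rows": [
    {"dx": 0.0001,"dy": 0,"dz": 0,"wx": 1,"wy": 0,"wz": 0,"fingers": 1},
    {"dx": 0.0001,"dy": 0,"dz": 0,"wx": 1,"wy": 0,"wz": 0,"fingers": 1},
    {"dx": 0.0001,"dy": 0,"dz": 0,"wx": 1,"wy": 0,"wz": 0,"fingers": 1},
    {"dx": 0.0001,"dy": 0,"dz": 0,"wx": 1,"wy": 0,"wz": 0,"fingers": 1},
    {"dx": 0.0001,"dy": 0,"dz": 0,"wx": 1,"wy": 0,"wz": 0,"fingers": 1}
  ]
}}

```text
clock: 16.12
eef_pos: [560.8, 89.1, 83.5]
tool_rot: [-1.435, 1.569, -1.13]
force: [-2.2, -3.9, 9.4]
width: 50.8
```

```bash
python3 st.py
```

```text
clock 16.125
qpos [-0.09   0.719 -0.183  1.871  0.227  0.571 -0.116]
eef_pos [560.819  89.115  83.512]
width 50.839
force [-2.156 -3.871  9.427]
torque [-0.82   0.643  0.116]
zang 17.482312260032554
```

Emit:
{"fn": "servo_tool", "kwargs": {
  "rows": [
    {"dx": 0.0001,"dy": 0,"dz": 0,"wx": 0.6,"wy": 0,"wz": 0,"fingers": 1},
    {"dx": 0.0001,"dy": 0,"dz": 0,"wx": 0.6,"wy": 0,"wz": 0,"fingers": 1},
    {"dx": 0,"dy": 0,"dz": 0,"wx": 0.6,"wy": 0,"wz": 0,"fingers": 1},
    {"dx": 0.0001,"dy": 0,"dz": 0,"wx": 0.6,"wy": 0,"wz": 0,"fingers": 1},
    {"dx": 0,"dy": 0,"dz": 0,"wx": 0.6,"wy": 0,"wz": 0,"fingers": 1}
  ]
}}

```text
clock: 16.75
eef_pos: [560.4, 89.1, 83.3]
tool_rot: [-1.487, 1.569, -1.494]
force: [-2.9, -4.2, 9.2]
width: 50.7
```

```bash
python3 st.py
```

```text
clock 16.75
qpos [-0.145  0.715 -0.098  1.873  0.125  0.559 -0.332]
eef_pos [560.428  89.114  83.299]
width 50.676
force [-2.942 -4.207  9.208]
torque [-0.763  0.763  0.081]
zang -0.4413019100298425
```

Emit:
{"fn": "servo_tool", "kwargs": {
  "rows": [
    {"dx": 0.0001,"dy": 0,"dz": 0,"wx": 0.6,"wy": 0,"wz": 0,"fingers": 1},
    {"dx": 0,"dy": 0,"dz": 0,"wx": 0.6,"wy": 0,"wz": 0,"fingers": 1},
    {"dx": 0,"dy": 0,"dz": 0,"wx": 0.6,"wy": 0,"wz": 0,"fingers": 1},
    {"dx": 0.0001,"dy": 0,"dz": 0,"wx": 0.6,"wy": 0,"wz": 0,"fingers": 1},
    {"dx": 0,"dy": 0,"dz": 0,"wx": 0.6,"wy": 0,"wz": 0,"fingers": 1}
  ]
}}

```text
clock: 17.38
eef_pos: [561.1, 92.0, 83.1]
tool_rot: [0.892, 1.568, 0.576]
force: [-2.1, -0.0, 6.6]
width: 50.7
```

```bash
python3 st.py; python3 -c "
from h import *
shot('wrist','wrist6.png')"
```

```text
clock 17.375
qpos [-0.2    0.715 -0.017  1.874  0.02   0.551 -0.546]
eef_pos [561.114  92.048  83.059]
width 50.682
force [-2.066 -0.027  6.575]
torque [0.195 0.404 1.604]
zang -18.110843045633708
```

View pics/wrist6.png

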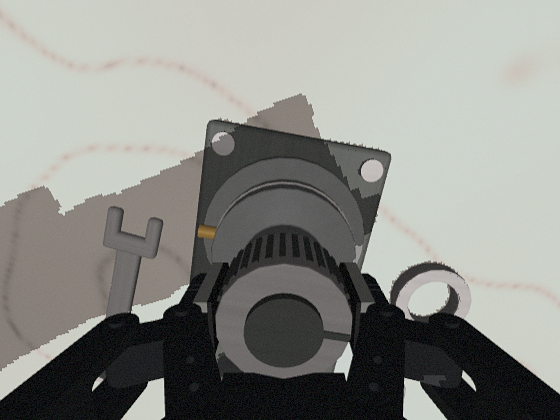

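Torque jumped to 1.6 N m and the top line (342,336) now lies along the head's x: the cap has bottomed, with slip in the grip after that. Hold one row, then back off.

Emit:
{"fn": "servo_tool", "kwargs": {
  "rows": [
    {"dx": 0,"dy": 0,"dz": 0,"wx": 0,"wy": 0,"wz": 0,"fingers": 1},
    {"dx": 0,"dy": 0,"dz": 0,"wx": 0,"wy": 0,"wz": 0,"fingers": 1},
    {"dx": -0.0001,"dy": 0,"dz": 0,"wx": -0.8,"wy": 0,"wz": 0,"fingers": 1},
    {"dx": -0.0001,"dy": 0,"dz": 0,"wx": -0.8,"wy": 0,"wz": 0,"fingers": 1},
    {"dx": -0.0001,"dy": 0,"dz": 0,"wx": -0.8,"wy": 0,"wz": 0,"fingers": 1}
  ]
}}

```text
clock: 18.05
eef_pos: [560.6, 92.1, 83.2]
tool_rot: [1.17, 1.569, 1.106]
force: [-3.0, 1.3, 6.8]
width: 50.9
```

Emit:
{"fn": "servo_tool", "kwargs": {
  "rows": [
    {"dx": -0.0001,"dy": 0,"dz": 0,"wx": -0.8,"wy": 0,"wz": 0,"fingers": 1},
    {"dx": -0.0001,"dy": 0,"dz": 0,"wx": -0.8,"wy": 0,"wz": 0,"fingers": 1},
    {"dx": 0,"dy": 0,"dz": 0,"wx": -0.8,"wy": 0,"wz": 0,"fingers": 1},
    {"dx": -0.0001,"dy": 0,"dz": 0,"wx": -0.8,"wy": 0,"wz": 0,"fingers": 1},
    {"dx": 0,"dy": 0,"dz": 0,"wx": -0.8,"wy": 0,"wz": 0,"fingers": 1}
  ]
}}

```text
clock: 18.68
eef_pos: [559.9, 92.0, 83.5]
tool_rot: [1.401, 1.569, 1.756]
force: [-4.6, 0.9, 8.3]
width: 51.0
```

```bash
python3 st.py; python3 -c "
from h import *
import pickle;pickle.dump(ctrl.camera_info('wrist'),open('w7.pkl','wb'))
shot('wrist','wrist7.png')"
```

```text
clock 18.675
qpos [-0.083  0.72  -0.2    1.871  0.241  0.573 -0.083]
eef_pos [559.856  92.049  83.471]
width 51.027
force [-4.614  0.906  8.345]
torque [ 0.307  0.909 -0.097]
zang 20.306696967201443
```

View pics/wrist7.png

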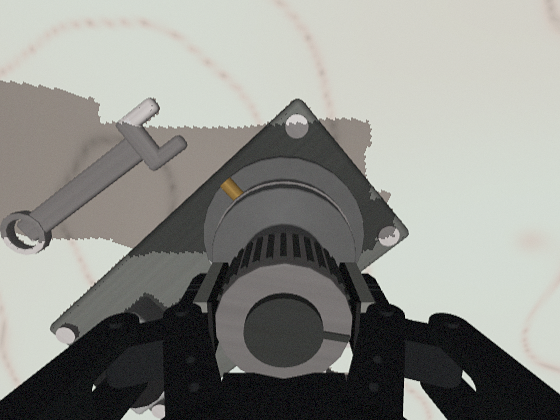

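The line stays at about (342,336) relative to the gripper, so the cap follows without slip (38° so far).

Emit:
{"fn": "servo_tool", "kwargs": {
  "rows": [
    {"dx": -0.0001,"dy": 0,"dz": 0,"wx": -0.8,"wy": 0,"wz": 0,"fingers": 1},
    {"dx": -0.0001,"dy": 0,"dz": 0,"wx": -0.8,"wy": 0,"wz": 0,"fingers": 1},
    {"dx": 0,"dy": 0,"dz": 0,"wx": -0.8,"wy": 0,"wz": 0,"fingers": 1},
    {"dx": -0.0001,"dy": 0,"dz": 0,"wx": -0.8,"wy": 0,"wz": 0,"fingers": 1},
    {"dx": 0,"dy": 0,"dz": 0,"wx": -0.8,"wy": 0,"wz": 0,"fingers": 1}
  ]
}}

```text
clock: 19.35
eef_pos: [559.2, 91.6, 83.7]
tool_rot: [2.01, 1.569, 2.783]
force: [-7.0, 0.0, 10.0]
width: 50.9
```

Emit:
{"fn": "servo_tool", "kwargs": {
  "rows": [
    {"dx": -0.0001,"dy": 0,"dz": 0,"wx": -0.8,"wy": 0,"wz": 0,"fingers": 1},
    {"dx": -0.0001,"dy": 0,"dz": 0,"wx": -0.8,"wy": 0,"wz": 0,"fingers": 1},
    {"dx": 0,"dy": 0,"dz": 0,"wx": -0.8,"wy": 0,"wz": 0,"fingers": 1},
    {"dx": -0.0001,"dy": 0,"dz": 0,"wx": -0.8,"wy": 0,"wz": 0,"fingers": 1},
    {"dx": 0,"dy": 0,"dz": 0,"wx": -0.7,"wy": 0,"wz": 0,"fingers": 1}
  ]
}}

```text
clock: 19.98
eef_pos: [558.8, 91.0, 84.0]
tool_rot: [2.225, 1.569, -2.877]
force: [-8.4, 0.2, 11.9]
width: 50.5
```

Emit:
{"fn": "servo_tool", "kwargs": {
  "rows": [
    {"dx": 0,"dy": 0,"dz": 0,"wx": -0.7,"wy": 0,"wz": 0,"fingers": 1},
    {"dx": 0,"dy": 0,"dz": 0,"wx": 0,"wy": 0,"wz": 0,"fingers": 1},
    {"dx": 0,"dy": 0,"dz": 0,"wx": 0,"wy": 0,"wz": 0,"fingers": 1},
    {"dx": 0,"dy": 0,"dz": 0,"wx": 0,"wy": 0,"wz": 0,"fingers": 1}
  ]
}}

```text
clock: 20.48
eef_pos: [558.8, 90.9, 84.0]
tool_rot: [2.318, 1.569, -2.712]
force: [-7.6, -1.6, 11.2]
width: 50.9
```

```bash
python3 st.py; python3 -c "
from h import *
import pickle;pickle.dump(ctrl.camera_info('wrist'),open('w8.pkl','wb'))
im=shot('wrist','wrist8.png')
cs=[cv2.imread('pics/wrist%d.png'%k)[270:390,200:370] for k in (6,8)]
cv2.imwrite('pics/w68.png',cv2.resize(np.hstack(cs),None,fx=2.3,fy=2.3,interpolation=cv2.INTER_CUBIC))
shot('side','side8.png')
shot('scene','scene8.png')
"
```

```text
clock 20.475
qpos [ 0.071  0.75  -0.445  1.868  0.513  0.642  0.564]
eef_pos [558.765  90.866  84.027]
width 50.911
force [-7.596 -1.607 11.198]
torque [0.076 1.451 0.073]
zang 71.74702207920963
```

View pics/wrist8.png

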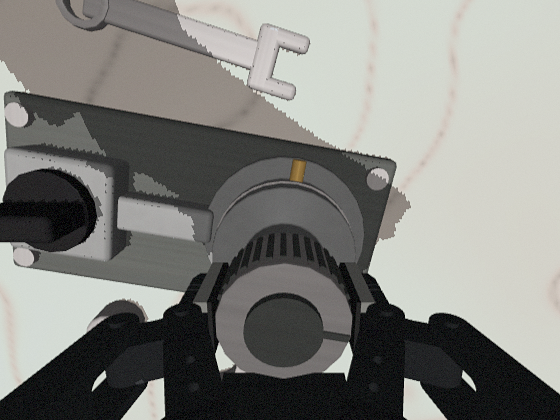

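View pics/w68.png

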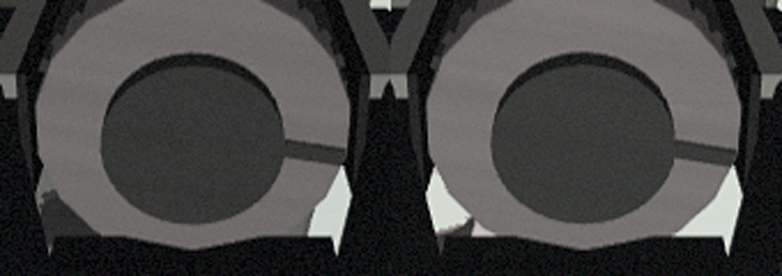

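View pics/side8.png

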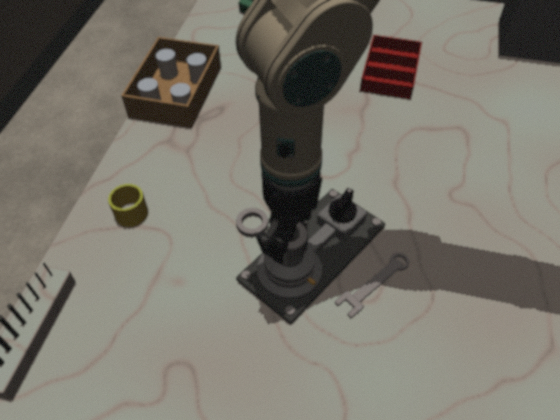

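```bash
python3 -c "
from h import *
print(ctrl.finish_job())"
```

```text
the job is handed in; nothing more can be done
None
```

The job is handed in at about 20.5 s of the 61 s allowed, with the knob locked and the cap a quarter turn off its stop, still held in the gripper. `finish_job` reports no verdict, so this rests on my own checks.

- **Knob:** I gripped the bar and turned it 80° clockwise. After release, pictures still show it locked, with the bar along the plate's length.
- **Cap, screwed down:** One grasp was enough. After about 108° the torque rose from 0.1 to 1.6 N m, and the cap then slipped about 17° in the fingers, so I took that as the hard stop. The line on the cap's top ended along the head's x axis. That puts the starting angle at about 1.9 rad, the low end of the stated range. I did not measure the cap's height to confirm it had bottomed.
- **Cap, backed off:** I turned it back 89.9° as measured at the tool. The line on the cap stayed in the same place relative to the fingers, so it did not slip. It is held at 50.9 mm opening with the gripper at half its maximum force, about 60 N; I did not measure the contact force itself.
- **Loose parts:** In the last side picture the ring and wrench appear not to have moved. The small cap is hidden there and only partly visible in the last wrist picture, so I did not check its position. No move went near it.
- **Side forces:** The last reading showed about 8 N sideways and 11 N vertical at the wrist, because the grasp sat a millimetre or two off the cap's axis. That is well under the 120 N wrist limit.

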